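Fit a ferrule to a make-up brush handle and hold the handle up level

TASK

Pluck the ferrule that fits the thick brush handle from the black pocket tray and slip it over the handle's tenon, fully home on the shoulder, while the handle stands in the wooden rack. Let go of the ferrule, take the handle by its wooden body, draw it up out of the rack with the ferrule on, turn it level so that its seam can be looked over, and hold it so over the kraft board, at least 15 cm above the bench, without letting the ferrule slip off. Finish while still holding it there by the wood, in the air and still, and leave the other handle, the other ferrules and the glue bottle where they are.

Things in the scene. Friction and masses are not known exactly. Their poses are not given: they have to be found in the camera images.
- handle: the thick brush handle: dark lacquered wooden rod, 20 mm diameter and 105 mm long from its flat foot to a flat shoulder, then a tenon 15 mm in diameter on top, 20 mm long (its last 5 mm taper to 10 mm); 125 mm in all, 25 to 50 g. Origin at the centre of the foot, z axis along the rod towards the tenon. It stands loose and upright in one hole of the rack with its foot 10 mm above the bench, so the shoulder is 115 mm and the tenon's end 135 mm above the bench.
- handle_seat (a point): point on the thick handle's axis, 119 mm from its foot (14 mm beyond the shoulder): where the ferrule's centre lies when the ferrule is fully home.
- handle_grip (a point): point on the thick handle's axis, 82 mm from its foot (23 mm below the shoulder), where its wooden body can be gripped while it stands in the rack (37 mm above the rack's top); turns with the handle.
- ferrule: the ferrule that fits: bright aluminium tube of 20 mm outer and 16.5 mm inner diameter, 28 mm long, about 11 g, the same at both ends. Origin at the centre of its lower end, z axis along the tube (up at the start). It stands in a pocket of the tray with its lower end 6 mm above the bench, and rises 16 mm out of the tray. It slides over the tenon with 1.5 mm play, rests on the shoulder, and is not fixed there: it slips off if the tenon is pointed well downward.
- ferrule_center (a point): centre of the fitting ferrule, on its axis, half-way along the tube (14 mm from either end).
- slim_ferrule: a slim aluminium ferrule that does not fit: 14 mm outer diameter, 34 mm long, standing in another pocket of the tray. Origin at the centre of its lower end, z up.
- wide_ferrule: a wide, short aluminium ferrule that does not fit: 28 mm outer diameter, 18 mm long, standing in another pocket of the tray. Origin at the centre of its lower end, z up.
- slim_handle: another dark wooden handle standing in the rack, to be left alone: 20 mm thick at the foot, tapering to 10 mm, with a 7 mm thin tenon; 130 mm long, its top 140 mm above the bench. Origin at the centre of its foot, z up.
- rack: handle rack: light wooden block 60 x 200 x 55 mm (x, y, z), fixed to the bench, three round holes of 21.5 mm diameter and 45 mm depth in a row along its y axis at -70, 0 and +70 mm, one of them empty. Origin at the centre of its underside. It stands on one side of the bench, the tray on the other, and these swap.
- tray: black plastic pocket tray 180 x 125 x 18 mm (x, y, z), fixed to the bench, six square pockets of 30 mm, 12 mm deep, at x = -55, 0, +55 mm and y = -27.5, +27.5 mm. Origin at the centre of its underside.
- mat: kraft board lying on the bench between rack and tray, fixed, 240 x 150 x 3 mm (x, y, z). Origin at the centre of its underside.
- glue_bottle: white squeeze bottle with a yellow nozzle, 60 mm in diameter, 150 mm tall, standing on the bench beyond the kraft board. Origin at the centre of its underside.

How it is judged:
By the outcome, as a careful person would: the job done as asked, in the order asked, and still so for the second after the job is handed in, while the arm keeps its last pose, push and grip.
It also fails if it takes over 61 s, if anything falls off the work surface, if the arm or the gripper's body presses on something with over 40 N, if the wrist force passes 120 N, or if a joint passes its speed limit or range.

ROBOT

A 6-joint arm with a two-finger parallel gripper is mounted at the origin on the work surface. World frame = base frame: x ahead of the robot, y to its left, z up, the work surface at z = 0. Lengths are in mm, angles in rad, forces in N, time in s.
With the tool pointing down it reaches from about 275 to 825 mm from the base axis. Payload 4.9 kg.
Tool frame: the origin (TCP) lies at the very end of the fingers, on their centre line; the grasp point (between the pads) lies 19 mm behind it; z points along the fingers, y is the line along which they close (so a half turn about z gives the same grasp; the last joint's range is limited). The gripper opens to 85 mm and grips with 20 to 120 N. Pads are 22 mm wide; open, the fingers measure 114 mm over their backs; the gripper's body (76 mm by 85 mm) begins 54 mm behind the grasp point. The pads swing forward as they close: fully open they stand 13 mm farther back than shut.
Start: joints at [-1.445, 0.326, -0.193, 1.052, 0, 1.437], TCP at [141.299, -531.557, 202.681] pointing down, gripper open.
Joint ranges: [-2.65, 2.65], [-0.97, 1.79], [-1.3, 1.35], [-1.93, 2.1], [-1.47, 1.37], [-3.14, 3.14]. Speed limits (rad/s): [2.57, 2.57, 3.14, 3.14, 3.14, 3.14].

INTERFACE

Orientations are given as [roll, pitch, yaw] about the fixed x, y, z axes, in that order (R = Rz(yaw) Ry(pitch) Rx(roll)).
In Python, from bench import bot, solve_ik, imaging gives the robot as it stands. Calls block until the motion is done:
- bot.move_ptp(position, orientation): joint-space move of the TCP to a pose.
- bot.movel(position, rot=None, max_speed=150, threshold=None): straight line of the TCP; rot=None keeps the orientation; max_speed is the mean speed in mm/s. With threshold (N) it stops when the force on the tool has changed by that much, and returns True; else False.
- bot.move_j(angles): joint-space move.
- bot.grip(opening, effort=None): opening from 0.0 (shut) to 1.0 (fully open); effort is the grip in N (None keeps the last); returns when the fingers have stopped.
- bot.dwell(seconds).
- solve_ik(position, orientation): joint angles nearest the present ones, or None.
- bot.get_state(): the state.
- imaging.capture(name): name is "scene" or "top"; returns the picture (420x560x3 uint8, blue, green, red); there is no depth.
- imaging.camera_model(name): a dict with "K" (3x3 intrinsics, pixels), "k1" (the pictures are not rectified: a ray, as slopes to the right and down, at radius r is drawn at 1 + k1 r^2 times it, then the intrinsics apply), "position" and "rotation" of the camera in the world. Camera axes: x right, y up, looking along -z (the intrinsics and any distortion apply to the point x, -y, -z); pixel columns grow to the right and rows downward; lengths in mm; the calibration is good to about 2 mm. A picture is of the moment at which its call begins. camera_model takes no time and is no camera call.
A pose or a line that the arm cannot do raises bot.IKError and nothing moves.
- bot.sign_off(): hands the job in; it is judged then, once.
The state is a dict: "t": time; "qpos": joint angles; "joint_velocities": joint speeds; "effort": joint torques, N m; "tcp_pos": TCP position; "orientation": TCP orientation; "contact_force": force on the tool from outside, world axes, zero at the start; "wrist_torque": the same for the moment, N m; "opening": opening from 0.0 (shut) to 1.0 (fully open); "gripper_force": force on a finger pad.
Only numpy, scipy, OpenCV 4.12 (cv2) and the standard library are available. Lean on these libraries where they do the work, as an engineer would, in place of code of your own. Each camera call takes 0.05 s, during which the arm holds its last target. There are 200 camera calls.

## Working session

There is one attempt and no reset: what is moved stays moved. The work goes in short steps, each a Python script; the robot and the scene stay as the last script left them, time stands still between calls to the robot, and variables do not carry over. Pictures are saved under pics/ and viewed, at most 10 in all, crops included, and the job is handed in when it is done.

```bash
mkdir -p pics; python3 - <<'E'
from bench import bot, imaging
import cv2
for n in("scene","top"):
    cv2.imwrite(f"pics/{n}0.png",imaging.capture(n)); print(n,imaging.camera_model(n))
s=bot.get_state();print(s)
E
```

```text
scene {'K': array([[503.10767388,   0.        , 290.10658867],
       [  0.        , 503.10767388, 210.0874201 ],
       [  0.        ,   0.        ,   1.        ]]), 'k1': -0.08866146068988495, 'position': array([1090.93061893, -292.62752555, 1005.28314345]), 'rotation': array([0.5919887 , 0.00279125, 1.00463827])}
top {'K': array([[424.42417733,   0.        , 278.81581356],
       [  0.        , 424.42417733, 207.29509039],
       [  0.        ,   0.        ,   1.        ]]), 'k1': -0.018070539436970134, 'position': array([ 446.41026622,   23.30413661, 1082.95338191]), 'rotation': array([ 0.14486255, -0.00756977, -1.56515607])}
{'t': 0.1, 'qpos': array([-1.44522582e+00,  3.26883221e-01, -1.93459757e-01,  1.05203193e+00,
        2.86893995e-05,  1.43661718e+00]), 'joint_velocities': array([-0.00084513, -0.00181844,  0.00173695,  0.00027828, -0.00016892,
       -0.00015394]), 'effort': array([ 4.62068401e-04, -4.44240046e+01,  2.63037640e+01,  7.87795172e-03,
       -1.63811392e-04,  9.80401637e-06]), 'tcp_pos': array([ 141.22125096, -530.97562741,  201.98202253]), 'orientation': array([-3.14003210e+00, -2.39608430e-04,  2.59749452e-01]), 'contact_force': array([-0.14693014, -0.10198193, -1.00604202]), 'wrist_torque': array([ 0.01488996, -0.00911715, -0.02727014]), 'gripper_force': 0.0, 'opening': 1.0030271925153142}
```

View pics/top0.png

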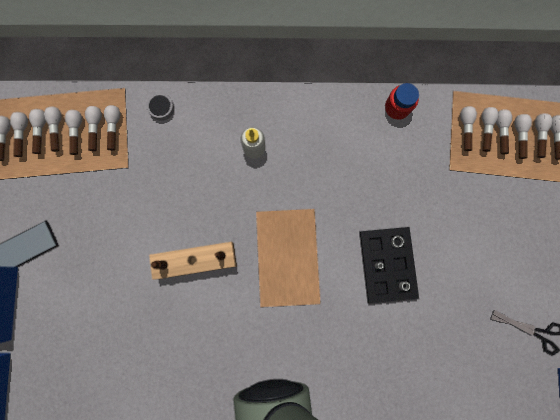

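View pics/scene0.png

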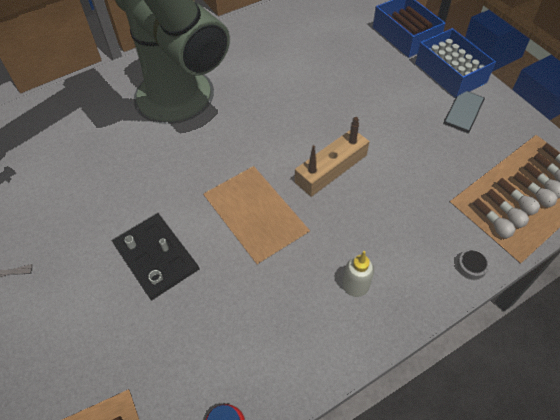

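The top view shows the rack at left, with the thick handle at (159,265) and the slim one at (221,256). The tray is at right: wide ferrule at (398,241), slim at (380,266), fitting at (405,286). In the scene view the fitting ferrule is at (130,242) and the thick handle at (354,130). I'll zoom in for sub-pixel picks.

```bash
cat > h.py <<'E'
import numpy as np, cv2
from bench import bot, solve_ik, imaging
from scipy.spatial.transform import Rotation as R
def ray(n,uv):
    c=imaging.camera_model(n);k=c['K'];x=(uv[0]-k[0,2])/k[0,0];y=(uv[1]-k[1,2])/k[1,1]
    p=cv2.undistortPoints(np.array([[uv]],float),k,np.array([c['k1'],0,0,0.]))[0,0]
    return np.array(c['position']),R.from_euler('xyz',c['rotation']).apply([p[0],-p[1],-1])
def onz(n,uv,z):
    o,d=ray(n,uv);return o+d*(z-o[2])/d[2]
def proj(n,P):
    c=imaging.camera_model(n);q=R.from_euler('xyz',c['rotation']).inv().apply(np.array(P)-c['position'])
    x,y=q[0]/-q[2],-q[1]/-q[2];s=1+c['k1']*(x*x+y*y);k=c['K']
    return np.array([k[0,0]*x*s+k[0,2],k[1,1]*y*s+k[1,2]])
def tri(a,b):
    (o1,d1),(o2,d2)=ray("top",a),ray("scene",b);d1/=np.linalg.norm(d1);d2/=np.linalg.norm(d2)
    t=np.linalg.lstsq(np.c_[d1,-d2],o2-o1,rcond=None)[0];p,q=o1+t[0]*d1,o2+t[1]*d2
    return (p+q)/2,np.linalg.norm(p-q)
def crop(n,u,v,w,h,f,img=None):
    i=imaging.capture(n) if img is None else img
    return cv2.resize(i[v:v+h,u:u+w],None,fx=f,fy=f,interpolation=cv2.INTER_NEAREST)
E
python3 - <<'E'
from h import *
t=cv2.imread("pics/top0.png");s=cv2.imread("pics/scene0.png")
A=[crop("",385,266,40,30,10,t),crop("",112,228,40,30,10,s),crop("",145,250,40,30,10,t),crop("",335,112,40,30,10,s)]
cv2.imwrite("pics/z.png",np.clip(np.vstack([np.hstack(A[:2]),np.hstack(A[2:])])*1.3,0,255).astype(np.uint8))
for lab,n,i,m in[("rack","top",t,None),("mat","top",t,None),("tray","top",t,None)]:
    hsv=cv2.cvtColor(i,cv2.COLOR_BGR2HSV)
    m=cv2.inRange(hsv,(5,70,90),(30,255,255)) if lab!="tray" else cv2.inRange(hsv,(0,0,0),(180,255,55))
    box={"rack":(140,235,110,50),"mat":(248,200,80,115),"tray":(350,220,75,90)}[lab]
    z={"rack":55,"mat":3,"tray":18}[lab]
    u,v,w,h=box;mm=np.zeros_like(m);mm[v:v+h,u:u+w]=m[v:v+h,u:u+w]
    P=np.array([onz("top",p[0]+0.,z)[:2] for p in max(cv2.findContours(mm,0,1)[0],key=cv2.contourArea)],np.float32)
    print(lab,cv2.minAreaRect(P))
E
```

```text
rack ((466.4561462402344, 223.90057373046875), (60.941646575927734, 201.60464477539062), 9.490900993347168)
mat ((477.80517578125, -6.4209747314453125), (239.76478576660156, 149.67633056640625), 3.231658458709717)
tray ((458.4541015625, -258.5318908691406), (179.95477294921875, 126.77195739746094), 5.507753849029541)
```

View pics/z.png

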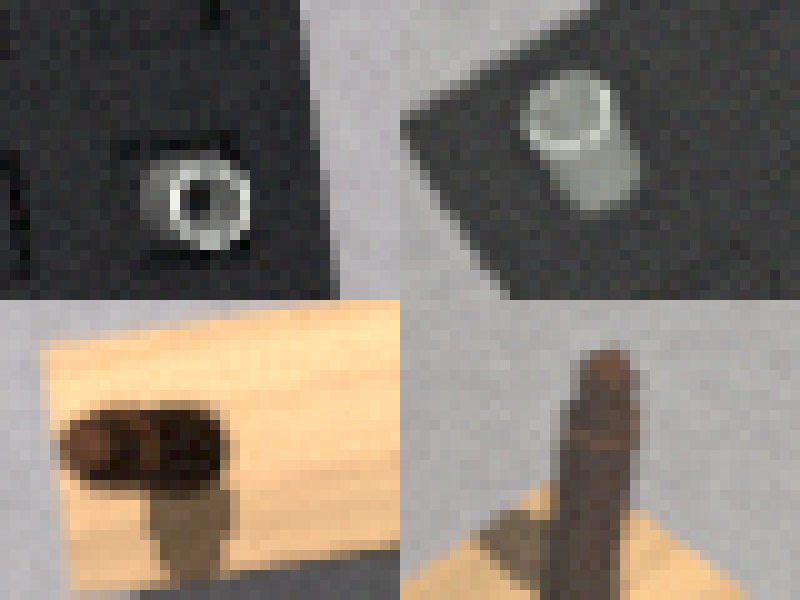

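The crops show the ferrule's rim at top (405.4,285.9) and scene (128.2,238.5). The tenon's end is at top (153.7,264.0) and scene (355.2,117.5).

```bash
python3 - <<'E'
from h import *
for a,b,z in[((405.4,285.9),(128.2,238.5),34),((153.7,264.0),(355.2,117.5),135)]:
    print(tri(a,b),onz("top",a,z),onz("scene",b,z))
yt,yr=np.radians(5.508),np.radians(9.49)
print("pocket",np.array([458.45,-258.53])+R.from_euler('z',yt).apply([-55,-27.5,0])[:2],"hole",np.array([466.46,223.9])+R.from_euler('z',yr).apply([0,70,0])[:2])
def mk(z,x): z=z/np.linalg.norm(z);return R.from_matrix(np.c_[x,np.cross(z,x),z]).as_euler('xyz')
H=np.array([454.9,292.9])
for psi in (0,9.5,20,30,45,60):
  for e in (0,20,40):
    p,q=np.radians([psi,e]);z=np.array([np.cos(p)*np.cos(q),np.sin(p)*np.cos(q),-np.sin(q)])
    for sg in(1,-1):
      y=sg*np.array([-np.sin(p),np.cos(p),0]);o=R.from_matrix(np.c_[np.cross(y,z),y,z]).as_euler('xyz')
      P=np.r_[H,92]+19*z
      s=solve_ik(P,o);print(psi,e,sg,None if s is None else np.round(s,2))
E
```

```text
(array([ 407.25024376, -294.62491444,   34.5451288 ]), np.float64(1.47278853037585)) [ 407.52732621 -294.082591     34.        ] [ 406.43131652 -295.27192814   34.        ]
(array([455.91299073, 292.30357854, 137.03131646]), np.float64(0.4958176193769212)) [456.04575055 293.1119526  135.        ] [454.36079917 293.41726713 135.        ]
pocket [ 406.34352588 -291.1821876 ] hole [454.91871752 292.94200749]
0 0 1 None
0 0 -1 None
0 20 1 None
0 20 -1 None
0 40 1 [ 0.73  0.39 -1.15 -0.7  -0.54  0.53]
0 40 -1 [ 0.73  0.39 -1.15 -0.7  -0.54 -2.62]
9.5 0 1 None
9.5 0 -1 None
9.5 20 1 None
9.5 20 -1 None
9.5 40 1 [ 0.64  0.4  -1.25 -0.89 -0.36  0.32]
9.5 40 -1 [ 0.64  0.4  -1.25 -0.89 -0.36 -2.82]
20 0 1 None
20 0 -1 None
20 20 1 None
20 20 -1 None
20 40 1 None
20 40 -1 None
30 0 1 None
30 0 -1 None
30 20 1 None
30 20 -1 None
30 40 1 None
30 40 -1 None
45 0 1 None
45 0 -1 None
45 20 1 None
45 20 -1 None
45 40 1 [ 0.17  0.38 -1.29 -0.87  0.46 -0.43]
45 40 -1 [ 0.17  0.38 -1.29 -0.87  0.46  2.71]
60 0 1 None
60 0 -1 None
60 20 1 None
60 20 -1 None
60 40 1 [ 0.03  0.35 -1.15 -0.49  0.71 -0.8 ]
60 40 -1 [ 0.03  0.35 -1.15 -0.49  0.71  2.34]<sys>:0: UserWarning: Gimbal lock detected. Setting third angle to zero since it is not possible to uniquely determine all angles.
```

Both views agree to about 1 mm, and the tenon's end agrees with the rack hole. Next I pick the ferrule.

```bash
python3 - <<'E'
from h import *
F=np.array([407.2,-294.6]);O=[np.pi,0,0]
bot.grip(0.55,40)
bot.move_ptp([*F,110],O)
print(bot.movel([*F,20.5],max_speed=80,threshold=12), bot.get_state()['tcp_pos'])
bot.grip(0.0,40); s=bot.get_state();print(s['opening'],s['gripper_force'],s['tcp_pos'],s['orientation'])
bot.movel([*F,160],max_speed=120)
s=bot.get_state();print(s['opening'],s['gripper_force'],s['tcp_pos'],s['t'])
t,c=imaging.capture("top"),imaging.capture("scene")
a,b=[proj(n,[*F,150]).astype(int) for n in("top","scene")]
cv2.imwrite("pics/g1.png",np.hstack([crop("",a[0]-25,a[1]-30,50,60,8,t),crop("",b[0]-25,b[1]-30,50,60,8,c)]))
E
```

```text
False [ 407.56306174 -294.93258837   20.9692205 ]
-0.0021622728158057635 0.0 [ 407.25487283 -294.62347584   20.57427287] [ 3.14148984e+00 -1.19743797e-04  5.98035309e-05]
-0.0017180714678474377 0.0 [ 406.76585068 -294.18793867  159.27009433] 5.0333
```

View pics/g1.png

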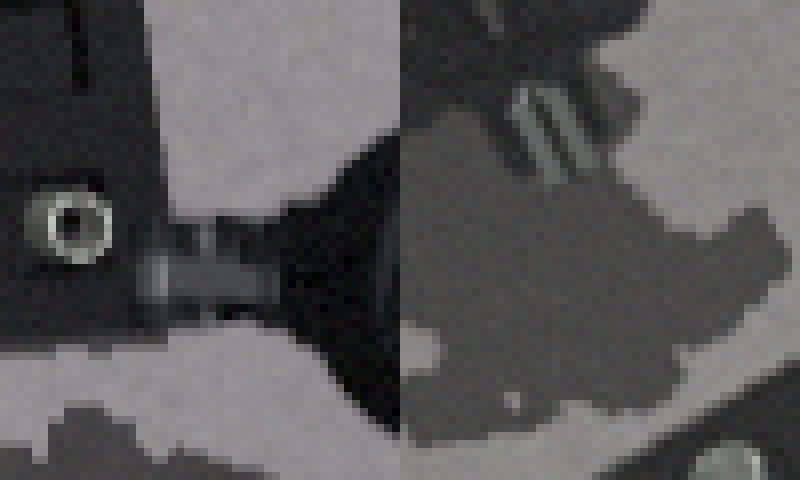

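The gripper shut on nothing, and the ferrule still stands in its pocket. I'll compare where the cameras see the fingertips with the reported TCP, and find the ferrule again.

```bash
python3 - <<'E'
from h import *
P=bot.get_state()['tcp_pos'];F=[407.2,-294.6]
a,b=[proj(n,[*F,150]).astype(int) for n in("top","scene")]
print("proj tcp",proj("top",P),proj("scene",P), "a,b",a,b)
print("ferr top px", a[0]-25+78/8-.5,a[1]-30+226/8-.5, onz("top",(a[0]-25+78/8-.5,a[1]-30+226/8-.5),34))
ta=(a[0]-25+155/8-.5,a[1]-30+275/8-.5);tb=(b[0]-25+157/8-.5,b[1]-30+180/8-.5)
print(ta,tb,tri(ta,tb))
t,c=imaging.capture("top"),imaging.capture("scene")
cv2.imwrite("pics/g2.png",np.hstack([crop("",a[0]-45,a[1]-40,130,100,4,t)[:,:400],crop("",b[0]-50,b[1]-60,100,100,4,c)]))
E
```

```text
proj tcp [423.04655357 288.50856086] [112.47477361 207.28160962] a,b [421 288] [113 210]
ferr top px 405.25 285.75 [ 407.88715165 -293.72701036   34.        ]
(np.float64(414.875), np.float64(291.875)) (np.float64(107.125), np.float64(202.0)) (array([ 395.05073982, -288.20340398,  158.79952633]), np.float64(24.167343888772287))
```

View pics/g2.png

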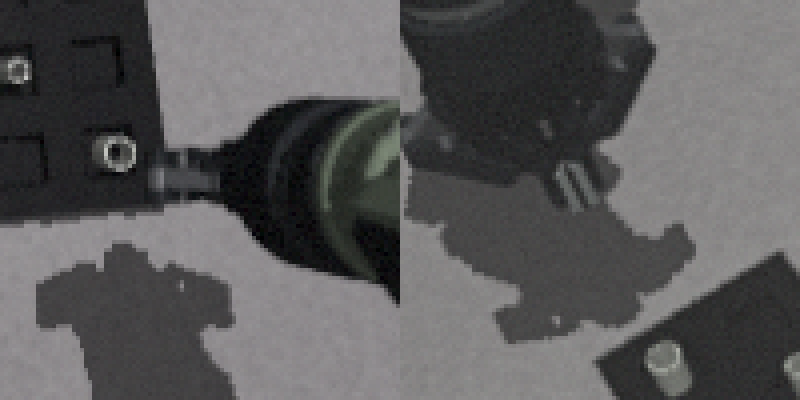

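```bash
python3 - <<'E'
from h import *
P=bot.get_state()['tcp_pos'];print(P)
for z in(159,165,172,180):
    print(z,"scene",onz("scene",(108,202.5),z),"topL",onz("top",(413.5,292),z), "proj front",proj("scene",[P[0]+11,P[1],z]),"top L",proj("top",[P[0],P[1]+14,z]),proj("top",[P[0],P[1],z]))
E
```

```text
[ 406.92182159 -294.30311292  159.40356992]
159 scene [ 390.0432895  -297.78184746  159.        ] topL [ 399.30561755 -273.29962905  159.        ] proj front [114.40304443 211.16190254] top L [416.60277743 288.40928606] [423.06954059 288.42932139]
165 scene [ 395.01245852 -297.74530421  165.        ] topL [ 399.61150733 -271.37353339  165.        ] proj front [113.55213464 209.52536514] top L [417.52442609 288.53405108] [424.03298439 288.55407846]
172 scene [ 400.80982237 -297.70267043  172.        ] topL [ 399.96837873 -269.12642179  172.        ] proj front [112.54960594 207.59612724] top L [418.61499169 288.6816683 ] [425.17299418 288.70168349]
180 scene [ 407.43538106 -297.6539461   180.        ] topL [ 400.37623176 -266.55829426  180.        ] proj front [111.39074238 205.36456244] top L [419.88200719 288.85314993] [426.49743867 288.87314718]
```

```bash
python3 - <<'E'
from h import *
# raise clear of the tray, over plain bench/board, fingers shut, to see tips vs reported TCP
bot.movel([440,-140,200],max_speed=250)
P=bot.get_state()['tcp_pos'];print(P)
out=[]
for n in("top","scene"):
    i=imaging.capture(n);p=proj(n,P).round().astype(int)
    i=(255*(i/255.)**.5).astype(np.uint8)
    c=crop("",p[0]-25,p[1]-30,50,60,8,i)
    q=((proj(n,P)-p+[25.5,30.5])*8).astype(int);cv2.drawMarker(c,tuple(map(int,q)),(0,0,255),0,14,1)
    q=((proj(n,P+[0,0,19])-p+[25.5,30.5])*8).astype(int);cv2.drawMarker(c,tuple(map(int,q)),(0,255,0),0,14,1)
    out.append(c)
cv2.imwrite("pics/g3.png",np.hstack(out))
E
```

```text
[ 439.93028923 -140.43682217  199.82090445]
```

View pics/g3.png

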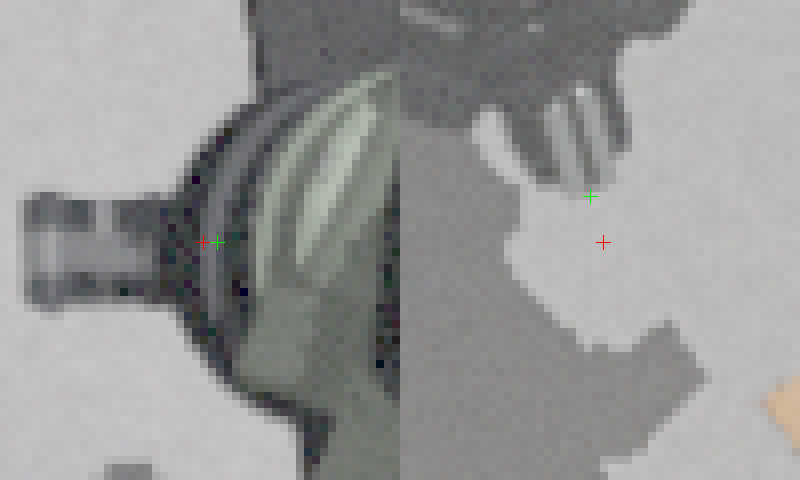

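The scene view shows the shut fingertips ending at about crop (585,195), where the reported TCP should appear near (619,274). The real tips therefore sit roughly 30 mm above the reported TCP, which explains the miss. I'll check by touching bare bench here.

```bash
python3 - <<'E'
from h import *
bot.movel([440,-140,25],max_speed=150)
r=bot.movel([440,-140,-40],max_speed=30,threshold=6);s=bot.get_state()
print(r,s['tcp_pos'],s['contact_force'],s['opening'],s['t'])
bot.movel([440,-140,20],max_speed=80)
E
```

```text
True [ 439.90189957 -139.95177468  -28.57774899] [-1.58212319  1.44928203  7.19421306] 0.0017536115903627675 9.0417
```

The tips touch the bench with the reported TCP at -28, so the true fingertip lies about 28 mm short of it. I'll correct for that and pick again.

```bash
python3 - <<'E'
from h import *
F=np.array([407.4,-294.3]);O=[np.pi,0,0]
bot.grip(0.55,40)
bot.movel([440,-140,80],max_speed=200)
bot.movel([*F,60],max_speed=200)
print(bot.movel([*F,-7],max_speed=60,threshold=12), bot.get_state()['tcp_pos'])
bot.grip(0.0,40); s=bot.get_state();print(s['opening'],s['gripper_force'],s['tcp_pos'],s['contact_force'])
bot.movel([*F,130],max_speed=150)
bot.dwell(.2)
s=bot.get_state();print(s['opening'],s['gripper_force'],s['tcp_pos'],s['t'])
out=[]
P=s['tcp_pos']
for n in("top","scene"):
    i=imaging.capture(n);p=proj(n,P+[0,0,22]).round().astype(int)
    i=(255*(i/255.)**.6).astype(np.uint8);c=crop("",p[0]-25,p[1]-30,50,60,8,i)
    for d in(14,28,42):
        q=((proj(n,P+[0,0,d])-p+[25.5,30.5])*8).astype(int);cv2.drawMarker(c,tuple(map(int,q)),(0,0,255),0,8,1)
    out.append(c)
cv2.imwrite("pics/g4.png",np.hstack(out))
E
```

```text
False [ 407.70226465 -294.58170356   -6.64132604]
0.204243094953338 39.10688331350684 [ 407.65386838 -294.5269088    -6.55493964] [-0.57097812  0.11506496  5.12359308]
0.20494320530535182 39.033649284392595 [ 406.9461105  -293.81959155  129.13590589] 14.6083
```

View pics/g4.png

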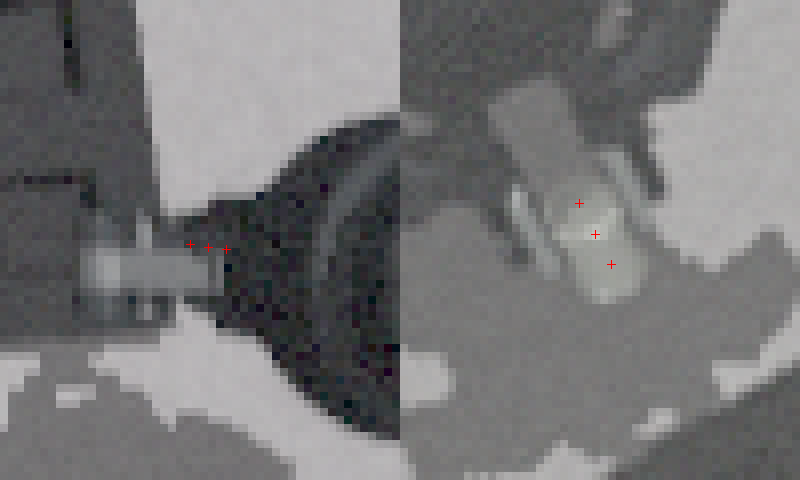

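The ferrule is held, visible between the pads at scene crop (600,230). On to the tenon, descending under force watch.

```bash
python3 - <<'E'
from h import *
H=np.array([455.4,292.9])
bot.movel([407.4,-294.3,165],max_speed=150)
bot.movel([*H,165],max_speed=260)
bot.movel([*H,132],max_speed=80);bot.dwell(.2)
f0=bot.get_state()['contact_force']
r=bot.movel([*H,99],max_speed=25,threshold=6);s=bot.get_state()
print(r,s['tcp_pos'],s['contact_force']-f0,s['opening'],s['t'])
out=[]
P=s['tcp_pos']
for n in("top","scene"):
    i=imaging.capture(n);p=proj(n,P+[0,0,22]).round().astype(int)
    i=(255*(i/255.)**.6).astype(np.uint8);out.append(crop("",p[0]-25,p[1]-30,50,60,8,i))
cv2.imwrite("pics/i1.png",np.hstack(out))
E
```

```text
Traceback (most recent call last):
bench.IKError: the arm cannot follow that straight line within its joint ranges
```

```bash
python3 - <<'E'
from h import *
H=np.array([455.4,292.9]);O=[np.pi,0,0]
print(bot.get_state()['tcp_pos'])
bot.movel([407.4,-294.3,200],max_speed=150)
print(solve_ik([*H,200],O),solve_ik([*H,99],O))
bot.move_ptp([*H,200],O)
bot.movel([*H,132],max_speed=100);bot.dwell(.2)
f0=bot.get_state()['contact_force']
r=bot.movel([*H,99],max_speed=25,threshold=6);s=bot.get_state()
print(r,s['tcp_pos'],s['contact_force']-f0,s['opening'],s['t'])
out=[]
P=s['tcp_pos']
for n in("top","scene"):
    i=imaging.capture(n);p=proj(n,P+[0,0,22]).round().astype(int)
    i=(255*(i/255.)**.6).astype(np.uint8);out.append(crop("",p[0]-25,p[1]-30,50,60,8,i))
cv2.imwrite("pics/i1.png",np.hstack(out))
E
```

```text
[ 407.76183633 -294.6499389   165.12871583]
[ 0.43520867  0.31221812 -0.21959009  1.03898812  0.         -2.70638398] [ 0.43520867  0.40304629 -0.36501334  0.8027367   0.         -2.70638398]
True [455.79633523 293.12471078 102.41988564] [-0.24586024  0.05964384  5.55134282] 0.20892115060019853 21.7833
```

Contact came at 102.4, exactly where the shoulder is expected. I'll release, back off and check, while searching for a reachable tilted grip and a level hold.

```bash
cat > plan.py <<'E'
from h import *
from scipy.spatial.transform import Slerp
OFF=47.  # reported TCP ahead of grasp point
def tool(psi,e,sg):
    p,q=np.radians([psi,e]);z=np.array([np.cos(p)*np.cos(q),np.sin(p)*np.cos(q),-np.sin(q)])
    y=sg*np.array([-np.sin(p),np.cos(p),0]);return R.from_matrix(np.c_[np.cross(y,z),y,z])
def ik(g,r,off=OFF): return solve_ik(np.array(g)+off*r.as_matrix()[:,2],r.as_euler('xyz'))
H=np.array([455.3,292.9,92.]);C=np.array([478,-6,0.])
def search():
    res=[]
    for e in(40,45,50,55,60):
      for psi in(0,10,20,32,45,60):
        for sg in(1,-1):
          r=tool(psi,e,sg);a=r.as_matrix()[:,2]
          q0=ik(H,r)
          if q0 is None or ik(H-60*a,r) is None or ik(H+[0,0,120],r) is None or ik(H+[0,0,60],r) is None: continue
          for al in range(0,360,30):
            hf=np.array([np.cos(np.radians(al))*np.cos(.1),np.sin(np.radians(al))*np.cos(.1),np.sin(.1)])
            A=R.align_vectors([hf],[[0,0,1]])[0]*r
            for be in range(0,360,30):
              rf=R.from_rotvec(np.radians(be)*hf)*A
              gf=C+[0,0,240]+25*np.r_[hf[:2],0]
              qf=ik(gf,rf)
              if qf is None: continue
              sl=Slerp([0,1],R.concatenate([r,rf]));ok=True;mn=9;Q=[q0]
              for t in np.linspace(0,1,9):
                rt=sl(t);h=rt.apply(r.inv().apply([0,0,1]));mn=min(mn,h[2])
                q=ik((1-t)*(H+[0,0,120])+t*gf+[0,0,0],rt)
                if q is None or mn<.05: ok=False;break
                Q.append(q)
              if ok:
                d=np.abs(np.diff(Q,axis=0)).max();res.append((d,e,psi,sg,al,be,mn))
    return sorted(res)
E
python3 - <<'E'
from plan import *
bot.grip(0.5)
bot.movel([455.8,293.1,200],max_speed=120)
s=bot.get_state();print(s['t'],s['opening'])
bot.movel([380,200,230],max_speed=250)
out=[]
for n in("top","scene"):
    i=imaging.capture(n);p=proj(n,[455,293,110]).round().astype(int)
    out.append(crop("",p[0]-25,p[1]-30,50,60,8,(255*(i/255.)**.7).astype(np.uint8)))
cv2.imwrite("pics/i2.png",np.hstack(out))
res=search();print(len(res));[print(np.round(x,2)) for x in res[:12]]
E
```

```text
23.2167 0.5030836274503587Traceback (most recent call last):
  File "<stdin>", line 11, in <module>
  File "plan.py", line 28, in search
    q=ik((1-t)*(H+[0,0,120])+t*gf+[0,0,0],rt)
  File "plan.py", line 7, in ik
    def ik(g,r,off=OFF): return solve_ik(np.array(g)+off*r.as_matrix()[:,2],r.as_euler('xyz'))
                                ~~~~~~~~^^^^^^^^^^^^^^^^^^^^^^^^^^^^^^^^^^^^^^^^^^^^^^^^^^^^^^
ValueError: time passes only in moves, steps and waits
```

View pics/i2.png

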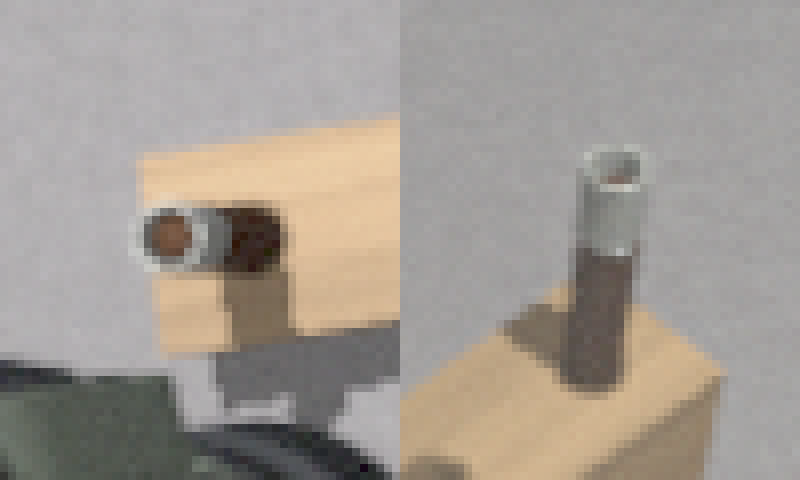

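The ferrule is fully on the shoulder, with the tenon visible about 8 mm below the rim. I'll shrink the IK search, since the sandbox stopped the long one.

```bash
cat > s.py <<'E'
from plan import *
import sys,time
t0=time.time();n=0
for e,psi in((45,10),(55,10),(60,32),(50,45)):
  for sg in(1,):
    r=tool(psi,e,sg);q0=ik(H,r);a=r.as_matrix()[:,2]
    print(e,psi,None if q0 is None else q0.round(2),ik(H-60*a,r) is not None,ik(H+[0,0,120],r) is not None,flush=True)
    if q0 is None: continue
    for al in range(0,360,45):
      hf=np.array([np.cos(np.radians(al))*np.cos(.1),np.sin(np.radians(al))*np.cos(.1),np.sin(.1)])
      A=R.align_vectors([hf],[[0,0,1]])[0]*r
      for be in range(0,360,30):
        rf=R.from_rotvec(np.radians(be)*hf)*A
        if rf.as_matrix()[2,2]>.3: continue
        ht=r.inv().apply([0,0,1]);sl=Slerp([0,1],R.concatenate([r,rf]))
        if (sl(np.linspace(0,1,9)).apply(ht)[:,2]<.05).any(): continue
        qf=ik(C+[0,0,240]+25*np.r_[hf[:2],0],rf);n+=1
        if qf is not None: print("  ",al,be,qf.round(2),"toolz",rf.as_matrix()[:,2].round(2),flush=True)
print(n,time.time()-t0)
E
timeout 120 python3 s.py
```

```text
45 10 [ 0.58  0.4  -1.15 -0.72 -0.29  0.3 ] True True
   0 0 [-0.17  0.8   0.35  1.82  0.02 -0.25] toolz [-0.63  0.12 -0.76]
   0 30 [-0.3   0.91  0.41  1.96  0.24 -0.75] toolz [-0.65  0.45 -0.61]
   0 300 [ 0.11  0.95  0.42  1.98 -0.49  0.78] toolz [-0.66 -0.54 -0.52]
   0 330 [-0.02  0.82  0.35  1.82 -0.25  0.24] toolz [-0.64 -0.24 -0.73]
   45 0 [ 0.26  0.6  -0.09  1.39 -0.74 -0.04] toolz [-0.17 -0.74 -0.65]
   45 30 [ 0.13  0.65  0.09  1.56 -0.45 -0.49] toolz [-0.4  -0.49 -0.77]
   45 60 [ 0.01  0.83  0.36  1.85 -0.24 -0.88] toolz [-0.66 -0.24 -0.71]
   45 300 [ 0.41  1.04 -0.04  2.04 -1.16  1.68] toolz [-0.   -1.   -0.01]
   45 330 [ 0.37  0.73 -0.14  1.48 -1.03  0.61] toolz [-0.02 -0.93 -0.37]
   90 0 [ 0.45  0.48 -1.25 -1.2  -1.18 -1.13] toolz [ 0.7  -0.69 -0.19]
   90 30 [ 0.38  0.14 -0.93  0.03 -0.95 -1.02] toolz [ 0.54 -0.66 -0.52]
   90 60 [ 0.29  0.23 -0.58  0.71 -0.75 -1.14] toolz [ 0.24 -0.64 -0.73]
   90 90 [ 0.24  0.46 -0.21  1.24 -0.63 -1.3 ] toolz [-0.12 -0.63 -0.76]
   90 120 [ 0.21  0.76  0.14  1.71 -0.57 -1.46] toolz [-0.45 -0.65 -0.61]
   135 90 [-0.06 -0.22 -1.
[... 9399 characters left out ...]
 -0.69]
   270 240 [-0.64  0.39 -0.39  1.18  0.72  0.65] toolz [ 0.17  0.7  -0.69]
   270 270 [-0.77  0.33 -0.63  0.93  0.98  0.22] toolz [ 0.45  0.72 -0.53]
   270 300 [-0.87  0.5  -0.72  0.97  1.27 -0.5 ] toolz [ 0.62  0.75 -0.24]
   270 330 [-0.89  1.03 -0.58  1.93  1.34 -2.22] toolz [0.62 0.78 0.09]
   315 0 [-0.66  1.03  0.04  2.04  0.83 -1.55] toolz [-0.08  0.99 -0.08]
   315 240 [-0.25  0.93  0.46  1.99  0.09  0.77] toolz [-0.73  0.27 -0.63]
   315 270 [-0.36  0.76  0.22  1.76  0.29  0.31] toolz [-0.49  0.49 -0.72]
   315 300 [-0.5   0.71  0.06  1.67  0.53 -0.2 ] toolz [-0.27  0.73 -0.63]
   315 330 [-0.61  0.81 -0.    1.76  0.74 -0.81] toolz [-0.12  0.91 -0.4 ]
280 0.7373991012573242
```

Many poses are reachable. I'll use a 45° tilt for the grip and check the real fingertip position at the pre-grasp before closing in.

```bash
python3 - <<'E'
from plan import *
r=tool(10,45,1);a=r.as_matrix()[:,2];e=r.as_euler('xyz')
bot.grip(0.6,60)
P=H-60*a
bot.move_ptp(P+OFF*a+[0,0,40],e)
bot.movel(P+OFF*a,max_speed=150);bot.dwell(.1)
s=bot.get_state();print(s['t'],s['tcp_pos'],P+OFF*a)
T=s['tcp_pos'];out=[]
for n in("top","scene"):
    i=imaging.capture(n);p=proj(n,H).round().astype(int)
    c=crop("",p[0]-25,p[1]-30,50,60,8,(255*(i/255.)**.6).astype(np.uint8))
    for X,k in((T-28*a,(0,0,255)),(T-47*a,(0,255,0)),(H,(255,0,0)),(T-47*a+[0,0,-28],(0,255,255))):
        q=((proj(n,X)-p+[25.5,30.5])*8).astype(int);cv2.drawMarker(c,tuple(map(int,q)),k,0,14,1)
    out.append(c)
cv2.imwrite("pics/p1.png",np.hstack(out))
E
```

```text
27.4 [446.78632488 291.6276451  101.99834874] [446.24726488 291.30375855 101.19238816]
```

View pics/p1.png

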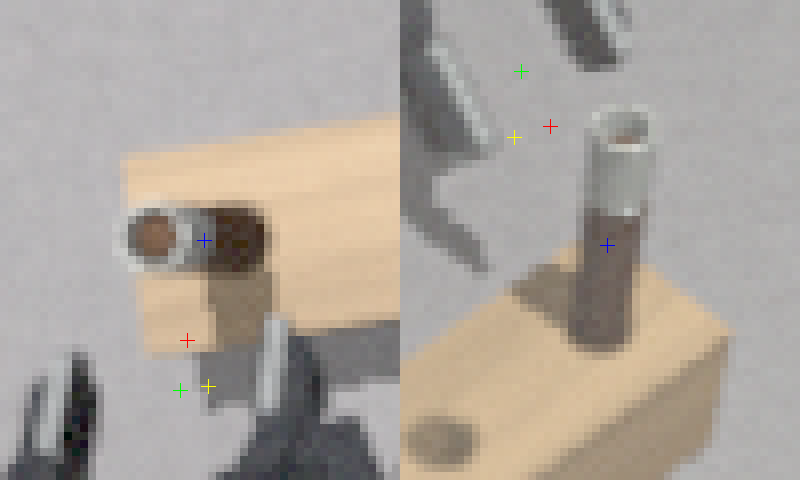

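The fingertips' midpoint, top (176,337) and scene (542,109), matches the corrected tip marker (red), so the offset lies along the tool axis. I'll close in, grip and draw the handle up.

```bash
python3 - <<'E'
from plan import *
r=tool(10,45,1);a=r.as_matrix()[:,2]
f0=bot.get_state()['contact_force']
print(bot.movel(H+OFF*a,max_speed=60,threshold=10));s=bot.get_state();print(s['tcp_pos']-H-OFF*a,s['contact_force']-f0)
bot.grip(0.0,60);s=bot.get_state();print(s['opening'],s['gripper_force'],s['contact_force']-f0)
print(bot.movel(H+OFF*a+[0,0,55],max_speed=50,threshold=25));s=bot.get_state();print(s['contact_force']-f0,s['opening'])
bot.movel(H+OFF*a+[0,0,160],max_speed=120)
s=bot.get_state();print(s['opening'],s['gripper_force'],s['contact_force']-f0,s['t'])
al,be=90,60
hf=np.array([np.cos(np.radians(al))*np.cos(.08),np.sin(np.radians(al))*np.cos(.08),np.sin(.08)])
rf=R.from_rotvec(np.radians(be)*hf)*(R.align_vectors([hf],[[0,0,1]])[0]*r)
gf=C+[0,0,260]+20*hf
sl=Slerp([0,1],R.concatenate([r,rf]))
for t in np.linspace(0,1,6):
    g=(1-t)*(H+[0,0,160])+t*gf;q=ik(g,sl(t));print(t,g.round(),None if q is None else q.round(2),sl(t).apply(r.inv().apply([0,0,1])).round(2))
E
```

```text
False
[-0.21082369 -0.04507462  0.10674215] [-1.38324693  0.13128995 -0.03573573]
0.20510988142981662 58.38379919528961 [-1.80059572  0.51332333  3.11902851]
False
[-1.19924602  0.49104717 -0.6168035 ] 0.21011177383599722
0.2087724112007082 58.53981256484985 [ 0.09494756 -0.05085027  0.18043439] 31.325
0.0 [455. 293. 252.] [ 0.58 -0.04 -0.96 -0.1  -0.29  0.3 ] [-0.  0.  1.]
0.2 [460. 237. 254.] [ 0.46 -0.05 -0.82  0.24 -0.23 -0.04] [0.13 0.28 0.95]
0.4 [464. 181. 256.] [ 0.39 -0.   -0.69  0.5  -0.29 -0.35] [0.2  0.54 0.82]
0.6000000000000001 [469. 126. 258.] [ 0.34  0.07 -0.59  0.68 -0.41 -0.62] [0.2  0.77 0.61]
0.8 [473.  70. 260.] [ 0.32  0.15 -0.54  0.77 -0.57 -0.88] [0.13 0.93 0.35]
1.0 [478.  14. 262.] [ 0.29  0.2  -0.55  0.76 -0.77 -1.15] [-0.    1.    0.08]
```

```bash
python3 - <<'E'
from plan import *
r=tool(10,45,1)
hf=np.array([0,np.cos(.08),np.sin(.08)])
rf=R.from_rotvec(np.radians(60)*hf)*(R.align_vectors([hf],[[0,0,1]])[0]*r)
gf=C+[0,0,260]+20*hf
sl=Slerp([0,1],R.concatenate([r,rf]))
for t in (.25,.5,.75,1):
    bot.move_j(ik((1-t)*(H+[0,0,160])+t*gf,sl(t)))
bot.dwell(.5);s=bot.get_state();print(s['t'],s['opening'],s['gripper_force'],s['tcp_pos'],s['joint_velocities'].round(3))
T=s['tcp_pos'];Rt=R.from_euler('xyz',s['orientation']);g=T-OFF*Rt.as_matrix()[:,2];h=Rt.apply(r.inv().apply([0,0,1]));print(g,h)
out=[]
for n in("top","scene"):
    i=imaging.capture(n);p=proj(n,g).round().astype(int);c=crop("",p[0]-50,p[1]-60,100,120,4,(255*(i/255.)**.7).astype(np.uint8))
    for d in(-82,0,23,51):
        q=((proj(n,g+d*h)-p+[50.5,60.5])*4).astype(int);cv2.drawMarker(c,tuple(map(int,q)),(0,0,255),0,8,1)
    out.append(c)
cv2.imwrite("pics/f1.png",np.hstack(out))
E
```

```text
33.575 0.2054843058619938 58.47403585910797 [489.4612452  -16.51989941 227.99460709] [-0.003  0.005  0.     0.002 -0.002 -0.001]
[478.07152494  14.09513001 261.78801246] [-1.72795290e-05  9.96760327e-01  8.04291586e-02]
```

View pics/f1.png

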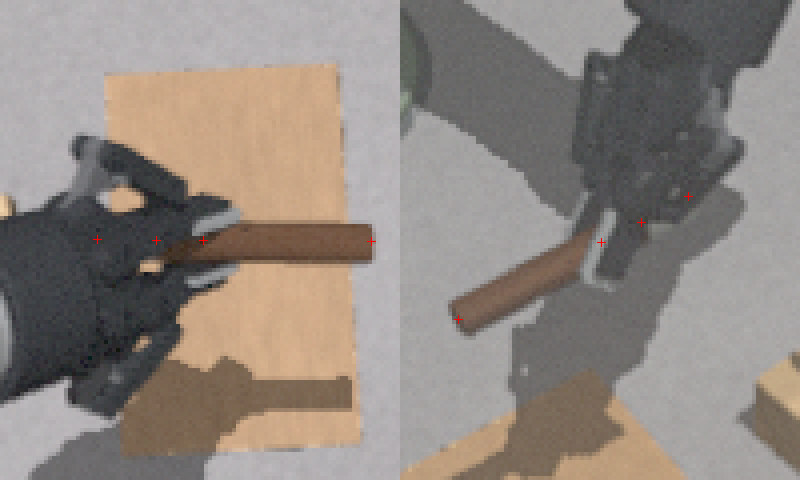

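The handle is held level over the board, matching the prediction, but both cameras see the ferrule hidden behind the fingers. I'll tip the tenon up to reseat it, roll the handle about its axis to expose the seam, and check by sampling colours along the projected axis.

```bash
cat > v.py <<'E'
from plan import *
r=tool(10,45,1)
def fin(el,be):
    hf=np.array([0,np.cos(el),np.sin(el)])
    # hand roll referenced to the level handle, then tipped about world x
    h0=np.array([0,1,0.]);r0=R.from_rotvec(np.radians(be)*h0)*(R.align_vectors([h0],[[0,0,1]])[0]*r)
    return R.from_rotvec([el,0,0])*r0
gf=C+[0,0,262]+20*np.array([0,1,0])
def profile(tag):
    s=bot.get_state();Rt=R.from_euler('xyz',s['orientation']);g=s['tcp_pos']-OFF*Rt.as_matrix()[:,2];h=Rt.apply(r.inv().apply([0,0,1]))
    print(tag,s['t'],g.round(1),h.round(3),s['opening'])
    for n in("top","scene"):
        i=imaging.capture(n)
        for o in (-5,0,5):  # lines beside the axis, across the view
            u=np.cross(h,ray(n,proj(n,g))[1]);u/=np.linalg.norm(u)
            row=[]
            for d in range(-40,70,5):
                p=proj(n,g+d*h+o*u+[0,0,0]).round().astype(int);b=i[p[1],p[0]].astype(int);row.append(f"{b.mean():.0f}/{b[2]-b[0]}")
            print(n,o,*row)
E
python3 - <<'E'
from v import *
for el,be in((.08,40),(.6,20),(.3,15),(.08,15)):
    x=fin(el,be);print(el,be,ik(gf,x))
for el,be in((.08,40),(.6,20)):
    x=fin(el,be);bot.movel(gf+OFF*x.as_matrix()[:,2],rot=x.as_euler('xyz'),max_speed=60)
bot.dwell(.4);profile("up")
x=fin(.08,15);bot.movel(gf+OFF*x.as_matrix()[:,2],rot=x.as_euler('xyz'),max_speed=25)
bot.dwell(.4);profile("level")
E
```

```text
0.08 40 [ 0.34327326  0.11102226 -0.79387484  0.33433734 -0.88820235 -1.0639656 ]
0.6 20 [ 0.16000335 -0.12172509 -0.99786532  0.02833083 -0.49681581 -0.87662012]
0.3 15 [ 0.3371363   0.03832787 -1.05971554 -0.22018462 -0.87281702 -0.91371065]
0.08 15 [ 0.40907837  0.17169733 -1.09153027 -0.42237865 -1.07520059 -1.05500928]
up 35.3667 [478.1  14.3 261.8] [-0.     0.825  0.564] 0.20607646545879682
top -5 53/42 51/39 50/37 60/25 74/-1 41/-5 38/-7 27/-5 22/-7 26/-3 53/19 47/40 139/11 177/4 175/3 179/5 181/5 180/4 106/1 147/4 145/2 150/3
top 0 54/40 52/42 51/40 54/36 62/4 49/-3 40/-7 21/-5 22/-1 21/0 23/-3 39/6 156/10 178/4 176/4 175/3 172/5 173/4 178/3 180/5 138/1 146/0
top 5 39/26 35/25 38/24 38/29 26/3 31/-5 36/-2 40/-4 26/-5 33/-7 31/-3 37/-2 90/2 136/2 132/3 132/3 129/1 123/3 156/2 175/4 148/2 148/0
scene -5 64/30 62/30 57/25 50/20 140/0 96/-2 66/0 47/1 123/-2 111/4 61/28 59/24 58/26 143/7 151/4 154/5 158/5 160/5 168/4 132/3 135/2 136/2
scene 0 64/32 66/28 60/35 57/31 103/6 65/-1 53/0 79/0 51/-2 134/-3 90/6 62/31 77/23 171/5 172/5 172/7 174/5 178/6 167/6 130/4 138/4 134/2
scene 5 65
[... 345 characters left out ...]
op 0 64/45 66/45 61/46 62/47 58/46 51/41 90/0 154/-4 40/-6 37/-3 44/-8 36/-8 38/-6 38/-4 35/-5 75/0 206/4 220/3 218/2 149/0 148/2 149/0
top 5 44/34 46/34 46/32 42/34 44/33 47/33 37/29 129/-4 154/-6 39/-7 36/-7 37/-3 55/-5 47/-5 31/-4 41/-2 38/-4 59/-4 111/0 146/-1 147/0 148/0
scene -5 61/25 65/32 63/31 64/30 66/31 60/2 193/-4 129/2 52/-2 140/2 180/2 59/29 58/28 106/10 148/5 168/7 169/5 166/6 171/4 145/4 140/3 133/1
scene 0 66/38 70/38 68/37 73/37 70/38 90/7 109/-2 49/-3 60/-4 66/-1 151/0 174/3 64/37 172/11 215/5 216/6 211/9 213/9 213/8 163/4 129/3 136/1
scene 5 69/35 72/39 69/39 71/37 67/37 64/30 161/2 70/-2 72/-2 51/0 66/-4 141/-3 173/1 123/16 189/6 188/6 185/5 182/8 185/5 133/3 134/3 134/3
```

In the scene view the bright metal runs from about 23 to 51 mm ahead of the grip, wood directly below it: the ferrule is home and its seam is exposed.

```bash
python3 -c "
from bench import bot
bot.dwell(.5);s=bot.get_state();print(abs(s['joint_velocities']).max(),s['gripper_force'],s['t']);print(bot.sign_off())"
```

```text
0.0024835343048784223 58.623138070106506 37.4583
the job is handed in; nothing more can be done
None
```

I handed the job in at 37.5 s: the thick handle is held still by its wood, tenon about 5° up, some 26 cm above the bench over the kraft board with the ferrule fully home. I didn't re-check the other handle, ferrules or bottle with the cameras at the end.

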